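# Set up the staining station

### The arm

A 6-joint arm with a two-finger parallel gripper is mounted at the origin on the work surface. World frame = base frame: x ahead of the robot, y to its left, z up, the work surface at z = 0. Lengths are in m, angles in degrees, forces in N, time in s.
With the tool pointing down it reaches from about 0.35 to 0.875 m from the base axis. Payload 4.2 kg.
Tool frame: the origin (TCP) lies on the centre line of the jaws, within the pads' length; the fingertips stand r.tip_extent ahead of it and the grasp point (between the pads) lies 11 mm behind it (r.tip_extent is the distance from the TCP to the fingertips, in m); z points along the fingers, y is the line along which they close (so a half turn about z gives the same grasp; the last joint's range is limited). The gripper opens to 87 mm and grips with 3 to 60 N. Pads are 19 mm wide; open, the fingers measure 117 mm over their backs; the gripper's body (75 mm by 190 mm) begins 51 mm behind the grasp point.
Start: joints at [85.348, 22.042, 0.453, 0, -68.411, -14.817], TCP at [0.208, 0.589, 0.231] pointing down, gripper open.
Joint ranges: [-179.83, 179.83], [-69.29, 118.12], [-61.27, 80.66], [-181.25, 117.63], [-171.15, -9.14], [-177.46, 177.46]. Speed limits (degrees/s): [159.86, 159.86, 180, 180, 180, 180].

### API

Orientations are given as a 3x3 rotation matrix whose columns are the frame's x, y, z axes.
In Python, from station import r gives the robot as it stands.
- The arm moves only by the shell command python3 -m jog 'ROWS'. ROWS is text: rows parted by semicolons, each of 5 numbers parted by spaces: the opening, from 0 (shut) to 1 (fully open), then the shift along the world's x, y, z in mm, then the turn about the world's z in degrees. In form: hand dx dy dz roll; .... A call has 1 to 5 rows; each row shifts and turns the commanded pose from where the row before left it; what a row does not reach is not made up. A row lasts 1/8 s, in which the tool goes at most 62.5 mm and 10.7 degrees, less where a joint would pass 70% of its speed; a pose out of reach is approached as far as the arm can. A call is refused whole if a number of a shift passes 62.5 or a number of a turn 10.7, either way. A call with a gripper value outside its range is refused whole. The fingers move at their own pace and stop on an object; the grip force is fixed at half the most. Time passes only in rows, so rows that do not move let the fingers close. It gives the time, the measured TCP pose, the force, the opening and the grip force at its end, in the units of the state.
- r.sense(): the state, without advancing time (a new reading comes with each control period).
- r.capture(name): name is "scene" or "top" or "wrist"; returns a dict with "pixels" (384x512x3 uint8, red, green, blue), "fovy" (degrees; the focal length in pixels is half the picture's height over the tangent of half this angle, whatever the lens; pixels are square), "cx", "cy" (the principal point, pixels), "origin" and "orientation" of the camera in the world; the wrist camera has in their place "T_tool_cam" (4x4, takes a point from camera to tool coordinates, whose origin is the TCP and whose axes are the flange's). Camera axes: x right, y down, z forward; pixel columns grow to the right and rows downward; lengths in m; the calibration is good to about 2 mm. A picture is of the moment at which its call begins: read the wrist's pose just before it. There is no depth.
- r.finish_job(): hands the job in; it is judged then, once.
The state is a dict: "time_s": time; "joints": joint angles; "joint_velocities": joint speeds; "effort": joint torques, N m; "tcp_pos": TCP position; "ee_rot": TCP orientation; "wrist_force": force on the tool from outside, world axes, zero at the start; "moment": the same for the moment, N m; "gripper_width": opening from 0.0 (shut) to 1.0 (fully open); "gripper_force": force on a finger pad.
Only numpy, scipy, OpenCV 4.12 (cv2) and the standard library are available. Lean on these libraries where they do the work, as an engineer would, in place of code of your own. Each camera call takes 0.05 s, during which the arm holds its last target. There are 200 camera calls.

### The job

Get the dental staining station ready for the next job. Slide every plaster cast across the bench, without lifting or tipping it, until it sits centred on the dark rubber spot of its own outline; take every stain rod from the wooden stand and push it fully down into a vial of its own in the white block; once all rods are down, swing the keeper bar fully shut over them. Leave the other things on the bench alone.

Things in the scene. Friction and masses are not known exactly. Their poses are not given: they have to be found in the camera images.
- cast_round: Small plaster cast: round base 60 mm across, 18 mm high, carrying one single tooth (total height 30 mm). Origin at the centre of its underside, z up. About 0.1 to 0.25 kg. May be absent.
- cast_square: Small plaster cast: square base 58 x 58 mm, 18 mm high, carrying three teeth in a row (total height 30 mm). Origin at the centre of its underside, z up. About 0.1 to 0.25 kg. May be absent.
- cast_arch: Plaster cast of a whole jaw: D-shaped base 18 mm high with a horseshoe of eight teeth (total height 30 mm). The base is a 66 mm disc about the origin squared off towards -x to a 66 mm wide flat face 38 mm from the origin. Origin at the centre of its underside, z up. About 0.1 to 0.25 kg. May be absent.
- spot_round: Round spot, 84 mm across. Thin dark rubber inlay flush with the bench (nothing to catch on), fixed; origin at its centre. The cast of the same outline belongs here, centred, turned any way.
- spot_square: Square spot, 82 x 82 mm. Thin dark rubber inlay flush with the bench (nothing to catch on), fixed; origin at its centre. The cast of the same outline belongs here, centred, turned any way.
- spot_arch: D-shaped spot, 90 mm wide: a 90 mm disc about the origin squared off towards -x to a flat side 50 mm from the origin. Thin dark rubber inlay flush with the bench (nothing to catch on), fixed; origin at its centre. The cast of the same outline belongs here, centred, turned any way.
- rod1: Stain rod, 84 mm, 30 g: steel shaft 7 mm thick, 54 mm long, tapered foot, under a round dark wooden handle 14 mm thick, 30 mm long. Origin at the foot, z along the rod. Starts upright and loose in one of four holes (36 mm apart in a row) of a fixed wooden stand 44 x 146 x 30 mm, foot 5 mm above the bench; holes 25 mm deep. May be absent.
- rod2: Stain rod, 84 mm, 30 g: steel shaft 7 mm thick, 54 mm long, tapered foot, under a round dark wooden handle 14 mm thick, 30 mm long. Origin at the foot, z along the rod. Starts upright and loose in one of four holes (36 mm apart in a row) of a fixed wooden stand 44 x 146 x 30 mm, foot 5 mm above the bench; holes 25 mm deep. May be absent.
- rod3: Stain rod, 84 mm, 30 g: steel shaft 7 mm thick, 54 mm long, tapered foot, under a round dark wooden handle 14 mm thick, 30 mm long. Origin at the foot, z along the rod. Starts upright and loose in one of four holes (36 mm apart in a row) of a fixed wooden stand 44 x 146 x 30 mm, foot 5 mm above the bench; holes 25 mm deep. May be absent.
- rod4: Stain rod, 84 mm, 30 g: steel shaft 7 mm thick, 54 mm long, tapered foot, under a round dark wooden handle 14 mm thick, 30 mm long. Origin at the foot, z along the rod. Starts upright and loose in one of four holes (36 mm apart in a row) of a fixed wooden stand 44 x 146 x 30 mm, foot 5 mm above the bench; holes 25 mm deep. May be absent.
- block: White vial block, fixed, 50 x 150 x 60 mm, four vials in a row along its y (-54, -18, 18, 54 mm). Origin under its centre. A rod fully down rests its handle on the top: foot 6 mm, handle top 90 mm above the bench. Steel hinge post at y = +90 mm (to 98 mm high), catch post at y = -88 mm (96 mm high, thin cheek to 107 mm on its +x side).
- vial1 (a point): Centre of a vial's mouth, in the top face of the block (60 mm above the bench). Round opening 11 mm wide with a small chamfer, 55 mm deep. Any rod may go in any vial.
- vial2 (a point): Centre of a vial's mouth, in the top face of the block (60 mm above the bench). Round opening 11 mm wide with a small chamfer, 55 mm deep. Any rod may go in any vial.
- vial3 (a point): Centre of a vial's mouth, in the top face of the block (60 mm above the bench). Round opening 11 mm wide with a small chamfer, 55 mm deep. Any rod may go in any vial.
- vial4 (a point): Centre of a vial's mouth, in the top face of the block (60 mm above the bench). Round opening 11 mm wide with a small chamfer, 55 mm deep. Any rod may go in any vial.
- keeper (a joint): Angle of the keeper bar (rad): 0 = shut against its stop, over the vials from hinge post to catch post; grows as it swings level towards the block's -x side, to 2.0. Stiff upright hinge, stays where left; about 1 N at the pin moves it. Bar 12 mm wide, 8 mm thick, underside 98 mm above the bench: it clears rods that are fully down by 8 mm.
- keeper_pin (a point): Middle of the upright black pin on the keeper bar's free end: 12 mm thick, 24 mm tall, from 106 to 130 mm above the bench, 172 mm from the hinge axis. Push it sideways or pinch it from above.
- keeper_hinge (a point): Point on the keeper's vertical hinge axis at the height of the bar's underside; axes as the block's (at joint 0 the pin lies towards -y of it).
- dish: Small white dish, 44 mm wide, 24 mm high; loose bystander, leave it alone. Origin on its underside.
- jar1: Small jar with a lid, 40 mm wide, 60 mm high; loose bystander, leave it alone. Origin on its underside.
- jar2: Small jar with a lid, 40 mm wide, 60 mm high; loose bystander, leave it alone. Origin on its underside.
- wash_bottle: White wash bottle, 60 mm wide, 120 mm high; loose bystander, leave it alone. Origin on its underside.
- spatula: Spatula lying on the bench, 170 mm long; loose bystander, leave it alone. Origin under its middle.
- brush_cup: White ceramic cup of brushes, 64 mm wide, 90 mm high; loose bystander, leave it alone. Origin on its underside.
Mind the look-alikes: they are no part of the job. What is shaped like the cast_arch but green is not meant.

How it is judged (in metres and radians):
On the way, in this order (a step that is already met when the one before it is completed fails the run):
1. every rod is fully down in a vial while the keeper bar is still open (z of each of rod1, rod2, rod3, rod4 in the frame of block below 0.01 m and x of rod1 in the frame of block between -0.008 and 0.008 m and y of rod1 in the frame of block between -0.064 and 0.064 m and angle between each of rod1, rod2, rod3, rod4's own z axis and vertical below 0.15 rad and x of rod2 in the frame of block between -0.008 and 0.008 m and y of rod2 in the frame of block between -0.064 and 0.064 m and x of rod3 in the frame of block between -0.008 and 0.008 m and y of rod3 in the frame of block between -0.064 and 0.064 m and x of rod4 in the frame of block between -0.008 and 0.008 m and y of rod4 in the frame of block between -0.064 and 0.064 m and value of joint keeper above 0.4 rad), for 0.2 s.
2. then the keeper bar is swung shut over the rods (z of each of rod1, rod2, rod3, rod4 in the frame of block below 0.01 m and x of rod1 in the frame of block between -0.008 and 0.008 m and y of rod1 in the frame of block between -0.064 and 0.064 m and angle between each of rod1, rod2, rod3, rod4's own z axis and vertical below 0.15 rad and x of rod2 in the frame of block between -0.008 and 0.008 m and y of rod2 in the frame of block between -0.064 and 0.064 m and x of rod3 in the frame of block between -0.008 and 0.008 m and y of rod3 in the frame of block between -0.064 and 0.064 m and x of rod4 in the frame of block between -0.008 and 0.008 m and y of rod4 in the frame of block between -0.064 and 0.064 m and value of joint keeper below 0.06 rad), for 0.2 s.
At the end, for the whole second after the job is handed in: Every cast present stands at rest on the bench with its centre within 15 mm of the centre of the spot of its own outline; every rod present is upright in a vial of the block, within 4 mm of fully down; the keeper bar is shut to within 0.06 rad (all of step 2 and horizontal distance between cast_round and spot_round below 0.015 m and height (world z) of each of cast_round, cast_square, cast_arch below 0.005 m and linear speed of each of cast_round, cast_square, cast_arch below 0.01 m/s and horizontal distance between cast_square and spot_square below 0.015 m and horizontal distance between cast_arch and spot_arch below 0.015 m); the robot touches nothing.
It fails at once if a cast is lifted off the bench or tipped (height (world z) of any of cast_round, cast_square, cast_arch above 0.015 m or angle between any of cast_round, cast_square, cast_arch's own z axis and vertical above 0.35 rad).
It fails at once if a bystander is moved by more than 40 mm (distance of any of dish, jar1, jar2, wash_bottle, spatula, brush_cup from where it was at the start of the episode above 0.04 m).
Of cast_round, cast_square, cast_arch only 2 to 3 are there at a start; the rules pass over those that are not, and their reading is None.
Of rod1, rod2, rod3, rod4 only 3 to 4 are there at a start; the rules pass over those that are not, and their reading is None.
At some moment in a run one of cast_round, cast_square, cast_arch may be knocked a few centimetres aside while the robot is not near it.
It also fails if it takes over 210 s, if anything falls off the work surface, if the arm or the gripper's body presses on something with over 40 N, if the wrist force passes 120 N, or if a joint passes its speed limit or range.

## Working session

There is one attempt and no reset: what is moved stays moved. The work goes in short steps, Python scripts to look and compute and a shell command to move; the robot and the scene stay as the last step left them, time stands still between calls to the robot, and variables do not carry over. Pictures are saved under pics/ and viewed, at most 14 in all, crops included, and the job is handed in when it is done.

```bash
ls; mkdir -p pics; python3 - <<'E'
from station import r
import cv2,numpy as np
s=r.sense();print({k:np.round(v,3).tolist() for k,v in s.items()},r.tip_extent)
for n in("scene","top"):
    c=r.capture(n);cv2.imwrite(f"pics/{n}0.png",cv2.resize(c["pixels"][:,:,::-1],(800,600),interpolation=cv2.INTER_CUBIC))
    np.savez(f"pics/{n}0.npz",**c)
    print(n,c["fovy"],c["cx"],c["cy"],np.round(c["origin"],3),np.round(c["orientation"],3).tolist())
E
```

```text
pics
{'time_s': 0.0, 'joints': [85.348, 22.092, 0.38, -0.032, -68.41, -14.817], 'joint_velocities': [0.026, 0.019, -0.121, -0.038, 0.055, 0.008], 'effort': [-0.0, -39.066, 18.74, 4.22, 0.011, -0.0], 'tcp_pos': [0.208, 0.589, 0.229], 'ee_rot': [[0.943, -0.333, -0.001], [-0.333, -0.943, -0.002], [0.0, 0.002, -1.0]], 'wrist_force': [0.362, -0.107, -0.253], 'moment': [-0.0, 0.02, -0.03], 'gripper_force': 0.0, 'gripper_width': 1.001} 0.008
scene 47.210418067063046 255.87947077473902 190.36049005691623 [ 1.24  -0.787  0.813] [[0.806, 0.322, -0.497], [0.592, -0.456, 0.665], [-0.013, -0.83, -0.558]]
top 47.31175687131572 258.642515638237 189.3331402292222 [0.44  0.038 1.281] [[-0.027, -0.991, 0.131], [-1.0, 0.027, -0.001], [-0.003, -0.131, -0.991]]
```

View pics/scene0.png

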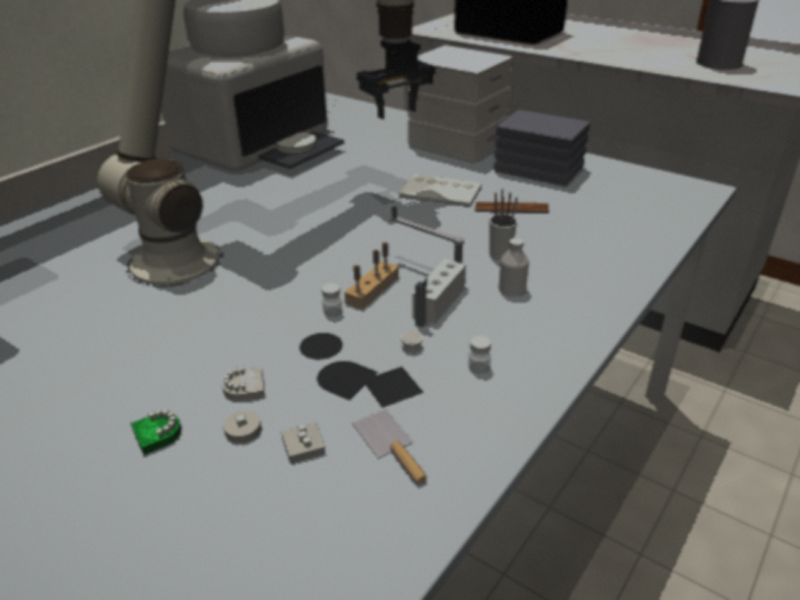

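View pics/top0.png

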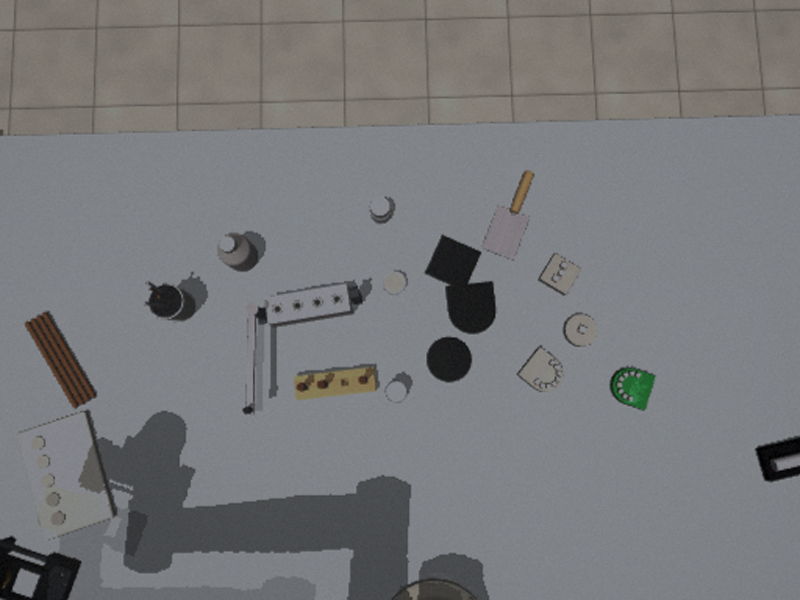

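Both pictures: casts in the top view (800 px) are arch (542,369), round (580,330) and square (560,274). Spots are square (453,261), arch (471,306) and round (449,359). Rods stand at (303,384), (324,380) and (365,377); the third hole, (345,382), is empty. Vials are at (277,309), (297,305), (317,302) and (337,299). The keeper is open, with its pin at (249,409).

Look-alikes: the green arch (634,387) is excluded by colour. The dish (395,282) is a round white thing with no tooth, so it is not cast_round. The wells of the palette (50,480) and the brush cup are not vials, and the brown sticks (60,360) are not rods.

```bash
cat > h.py <<'E'
import numpy as np,cv2
from station import r
def ray(c,u,v,z,s=None):
    """pixel -> world on plane z"""
    f=192/np.tan(np.radians(c["fovy"]/2))
    d=np.array([(u-c["cx"])/f,(v-c["cy"])/f,1.])
    if "origin" in c: o,R=np.array(c["origin"]),np.array(c["orientation"])
    else:
        T=np.array(c["T_tool_cam"]);Rt=np.array(s["ee_rot"]);o=Rt@T[:3,3]+s["tcp_pos"];R=Rt@T[:3,:3]
    d=R@d
    return o+d*(z-o[2])/d[2]
def proj(c,p,s=None):
    f=192/np.tan(np.radians(c["fovy"]/2))
    if "origin" in c: o,R=np.array(c["origin"]),np.array(c["orientation"])
    else:
        T=np.array(c["T_tool_cam"]);Rt=np.array(s["ee_rot"]);o=Rt@T[:3,3]+s["tcp_pos"];R=Rt@T[:3,:3]
    q=R.T@(np.array(p)-o);return np.array([c["cx"],c["cy"]])+f*q[:2]/q[2]
def contour(mask,c,z,s=None,amin=30):
    out=[]
    for k in cv2.findContours(mask.astype(np.uint8),cv2.RETR_EXTERNAL,cv2.CHAIN_APPROX_NONE)[0]:
        if cv2.contourArea(k)<amin: continue
        p=np.array([ray(c,*q[0],z,s)[:2] for q in k])*1000
        out.append((k,p.astype(np.float32)))
    return out
def blob(p):
    m=cv2.moments(p.reshape(-1,1,2));return np.array([m["m10"],m["m01"]])/m["m00"],abs(m["m00"]),cv2.minAreaRect(p)
def wrist(name,scale=1.5):
    s=r.sense();c=r.capture("wrist");cv2.imwrite(f"pics/{name}.png",cv2.resize(c["pixels"][:,:,::-1],None,fx=scale,fy=scale,interpolation=cv2.INTER_CUBIC));return s,c
E
python3 - <<'E'
from h import *
c=dict(np.load("pics/top0.npz"));im=c["pixels"].astype(int);v=im.max(2);sat=v-im.min(2)
print("spots")
roi=np.zeros(v.shape,bool);roi[145:250,268:322]=1
for k,p in contour((v<45)&roi,c,0):
    m,a,rc=blob(p);print(np.round(m,1),round(a),np.round(rc[0]),np.round(rc[1]),round(rc[2]),cv2.boundingRect(k))
print("casts z=.018")
roi[:]=0;roi[155:255,325:390]=1
bg=im[150:250,395:400].reshape(-1,3).mean(0);print(bg)
w=(im[:,:,0]-im[:,:,2]);print(im[210,370],im[175,355],im[140,380])
for k,p in contour((w>0)&roi&(v>60),c,.018):
    m,a,rc=blob(p);print(np.round(m,1),round(a),np.round(rc[0]),np.round(rc[1]),round(rc[2]),cv2.boundingRect(k))
for n,l,z in(("vial",[(277,309),(297,305),(317,302),(337,299)],.06),("rod",[(303,386),(324,382),(365,380)],.089),("hole",[(345,382)],.03),("pin",[(249,409)],.13),("hinge",[(262,314)],.098),("dish",[(395,282)],.02),("jars",[(380,207),(397,387)],.06),("spat",[(505,232),(524,190)],0),("green",[(634,387)],.02)):
    print(n,[np.round(1000*ray(c,a*.64,b*.64,z)[:2]).tolist() for a,b in l])
big=cv2.resize(c["pixels"][100:290,140:440,::-1],None,fx=2.66,fy=2.66,interpolation=cv2.INTER_CUBIC);cv2.imwrite("pics/crop1.png",big)
E
```

```text
spots
[490.  -42.1] 4836 [489. -43.] [79. 78.] 88 (274, 216, 28, 28)
[626.7 -73.3] 12701 [633. -74.] [193. 105.] 25 (273, 151, 44, 62)
casts z=.018
[119.32  125.94  127.038]
[68 67 63] [126 123 120] [128 130 136]
[ 461.4 -211.2] 3895 [ 460. -213.] [70. 67.] 48 (332, 222, 29, 29)
[ 535.8 -285.9] 2540 [ 535. -285.] [58. 58.] 88 (361, 201, 21, 21)
[ 642.1 -253.9] 3099 [ 642. -253.] [58. 60.] 57 (345, 162, 27, 27)
vial [[584.0, 266.0], [590.0, 230.0], [595.0, 195.0], [599.0, 158.0]]
rod [[446.0, 217.0], [452.0, 180.0], [453.0, 109.0]]
hole [[451.0, 149.0]]
pin [[410.0, 300.0]]
hinge [[572.0, 285.0]]
dish [[633.0, 54.0]]
jars [[767.0, 77.0], [440.0, 55.0]]
spat [[727.0, -158.0], [809.0, -199.0]]
green [[428.0, -377.0]]
```

View pics/crop1.png

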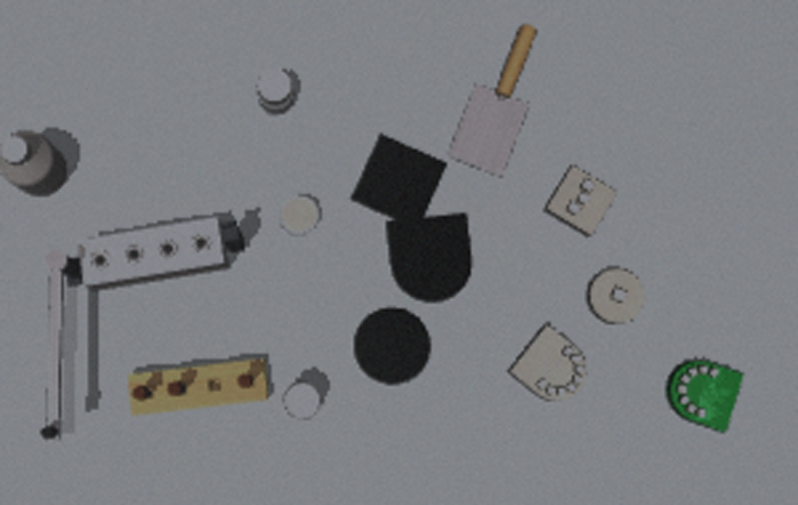

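```bash
python3 -m jog '0.5 10 -49 8 -7;0.5 20 -49 8 -7;0.5 30 -49 8 -7;0.5 30 -49 8 -7;0.5 30 -49 8 -7' && python3 -m jog '0.5 30 -49 0 -7;0.5 30 -49 0 -7;0.5 30 -49 0 -7;0.5 30 -47 0 -7;0.5 0 0 0 0'; python3 - <<'E'
from h import *
s,c=wrist("w1");np.savez("pics/w1.npz",**c,tcp_pos=s["tcp_pos"],ee_rot=s["ee_rot"])
print(s["tcp_pos"],np.round(s["ee_rot"],3).tolist(),s["joints"],np.round(c["T_tool_cam"],3).tolist(),c["fovy"])
E
```

```text
time_s: 0.72
tcp_pos: [0.3287, 0.3424, 0.2706]
ee_rot: [[0.578, -0.816, -0.0], [-0.816, -0.578, -0.0], [0.0, 0.0, -1.0]]
wrist_force: [1.2, 0.3, -0.5]
gripper_width: 0.539
gripper_force: 0.0
time_s: 1.35
tcp_pos: [0.4492, 0.1473, 0.27]
ee_rot: [[0.125, -0.992, -0.001], [-0.992, -0.125, -0.001], [0.001, 0.001, -1.0]]
wrist_force: [-0.7, 0.3, -0.7]
gripper_width: 0.502
gripper_force: 0.0
[0.44918402 0.14728246 0.26999379] [[0.125, -0.992, -0.001], [-0.992, -0.125, -0.001], [0.001, 0.001, -1.0]] [ 3.79113225e+01  5.36702437e+00 -1.61294717e+01 -6.67205262e-04
 -6.85824373e+01 -3.07526506e+01] [[0.0, -0.96, -0.279, 0.076], [1.0, 0.0, 0.001, 0.0], [-0.001, -0.279, 0.96, -0.154], [0.0, 0.0, 0.0, 1.0]] 71.6792417358779
```

View pics/w1.png

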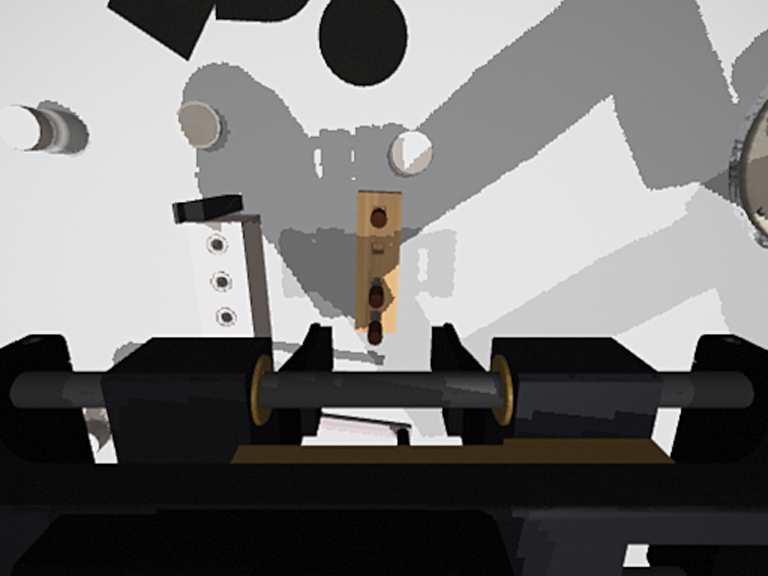

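The wrist picture shows rod tops near (378,214), (376,290) and (375,325), vials at (218,244), (221,282) and (226,318), and the empty stand hole at (378,248). The two black fingers are at rows 320–360.

```bash
python3 - <<'E'
from h import *
w=dict(np.load("pics/w1.npz"));c=dict(np.load("pics/top0.npz"))
# brown handles: strongly red vs blue, dark
for n,cc,s,roi,zz in(("wrist",w,w,(125,235,235,280),(.089,.075)),("top",c,None,(225,265,185,245),(.089,.075))):
    im=cc["pixels"].astype(int);v=im.max(2);m=np.zeros(v.shape,bool);a,b,x,y=roi
    m[a:b,x:y]=((v<110)&(im[:,:,0]-im[:,:,2]>12)&(im[:,:,0]>1.5*im[:,:,1]))[a:b,x:y]
    for k,p in contour(m,cc,.089,s,8):
        bb=cv2.boundingRect(k);print(n,bb,cv2.contourArea(k),np.round(blob(p)[0],1), "low end",np.round(1000*ray(cc,bb[0]+bb[2]/2,bb[1]+bb[3]-3.5,.089,s)[:2],1))
im=w["pixels"].astype(int);v=im.max(2);
for (x,y) in((145,163),(147,188),(151,211)):
    g=v[y-9:y+10,x-9:x+10];print(np.round(1000*ray(w,x,y,.06,w)[:2],1));
    # hole: dark disc incl. chamfer ring -> centroid of dark
    ys,xs=np.nonzero(g<150);print("  cen",xs.mean()+x-9,ys.mean()+y-9,len(xs),np.round(1000*ray(w,xs.mean()+x-9,ys.mean()+y-9,.06,w)[:2],1))
# stand outline top corners by hand (z=.03)
for q in((357,191),(401,192),(397,332),(356,330),(378,247)): print("stand",q,np.round(1000*ray(w,q[0]/1.5,q[1]/1.5,.03,w)[:2],1))
big=cv2.resize(w["pixels"][115:240,110:290,::-1],None,fx=4.4,fy=4.4,interpolation=cv2.INTER_CUBIC);cv2.imwrite("pics/crop2.png",big)
E
```

```text
wrist (245, 214, 9, 16) 86.0 [446.1 215.8] low end [445.1 222.6]
wrist (246, 191, 10, 14) 94.0 [449.2 181.4] low end [447.5 186.5]
wrist (247, 140, 11, 12) 81.5 [455.2 112.8] low end [454.2 116.5]
[599.1 158.8]
  cen 144.45454545454547 162.88636363636363 44 [599.8 158.7]
[595.8 194.7]
  cen 147.61904761904762 187.35714285714286 42 [595.  193.7]
[589.6 229.2]
  cen 150.8918918918919 211.1081081081081 37 [589.7 229.3]
stand (357, 191) [478.   96.7]
stand (401, 192) [435.8  92.3]
stand (397, 332) [419.8 237.3]
stand (356, 330) [463.4 240.5]
stand (378, 247) [451.2 148.5]
```

View pics/crop2.png

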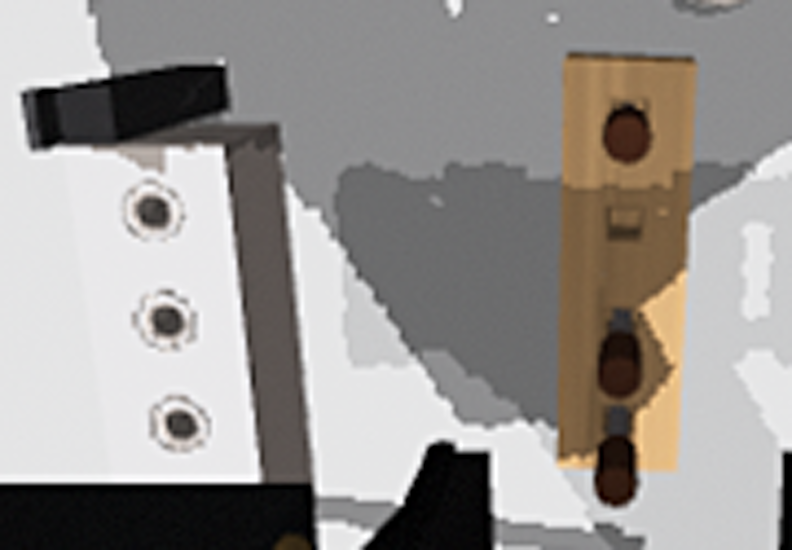

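Rods A (455,113), B (447.4,184.6) and C (443.6,220.4) all agree with the stand axis. I start with rod A, which goes into vial (599.8,158.5).

```bash
python3 -m jog '0.5 6 -34 -50 -0.5;0.5 0 0 -50 0;0.5 0 0 -50 0;0.5 0 0 -35 0;0.5 0 0 -15 0' && python3 -m jog '0.5 0 0 0 0;0 0 0 0 0;0 0 0 0 0;0 0 0 0 0;0 0 0 0 0'
```

```text
time_s: 2.02
tcp_pos: [0.4525, 0.1166, 0.0683]
ee_rot: [[0.125, -0.992, -0.004], [-0.992, -0.125, -0.002], [0.002, 0.004, -1.0]]
wrist_force: [-0.2, 0.1, 0.0]
gripper_width: 0.502
gripper_force: 0.0
time_s: 2.65
tcp_pos: [0.4545, 0.1163, 0.071]
ee_rot: [[0.122, -0.992, 0.001], [-0.992, -0.122, 0.001], [-0.0, -0.001, -1.0]]
wrist_force: [-0.8, 0.1, 0.7]
gripper_width: 0.143
gripper_force: 30.0
```

```bash
python3 -m jog '0 0 0 20 0;0 0 0 30 0;0 0 0 30 0;0 0 0 0 0' ; python3 - <<'E'
from h import *
s,c=wrist("w2");np.savez("pics/w2.npz",**c,tcp_pos=s["tcp_pos"],ee_rot=s["ee_rot"]);print(s["tcp_pos"],s["gripper_width"])
cv2.imwrite("pics/w2c.png",cv2.resize(c["pixels"][140:290,180:340,::-1],None,fx=4,fy=4,interpolation=cv2.INTER_CUBIC))
for z in(-.071+.089,):
    pass
T=s["ee_rot"];t=s["tcp_pos"]
for d,n in((.019,"top on axis"),(-.065,"foot on axis")): print(n,proj(c,t+[0,0,d],s))
E
```

```text
time_s: 3.15
tcp_pos: [0.4557, 0.117, 0.1529]
ee_rot: [[0.123, -0.992, 0.005], [-0.992, -0.123, 0.003], [-0.002, -0.005, -1.0]]
wrist_force: [0.5, -0.1, -0.3]
gripper_width: 0.138
gripper_force: 30.0
[0.45566226 0.11696856 0.15288356] 0.13823298981134996
top on axis [253.03418667 251.38440904]
foot on axis [253.84179365 202.19377204]
```

View pics/w2c.png

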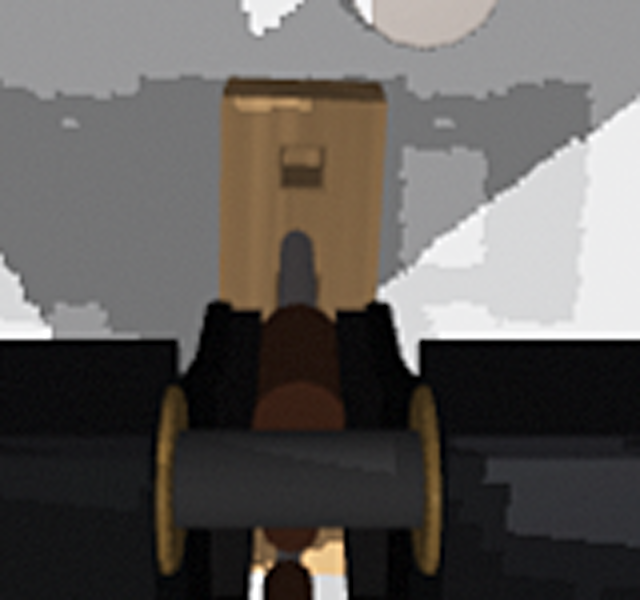

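The rod is held between the pads, with its foot at about px (254,199) and its handle top at about (254.7,241). Next I get the foot offset from the tool.

```bash
cat >> h.py <<'E'
def foot(zfoot,name=None,u0=235,u1=275):
    """foot of the held rod: lowest-row end of the grey shaft in the wrist view"""
    s=r.sense();c=r.capture("wrist")
    return s,c
E
python3 - <<'E'
from h import *
w=dict(np.load("pics/w2.npz"));t=w["tcp_pos"]*1000
for u,v,z in((254.2,198,.0868),(254.2,199.7,.0868),(254.7,241,.171)):
    p=1000*ray(w,u,v,z,w);print(np.round(p,1),"minus tcp",np.round(p-t,1))
E
```

```text
[455.8 113.5  86.8] minus tcp [  0.1  -3.5 -66.1]
[455.6 115.   86.8] minus tcp [ -0.1  -1.9 -66.1]
[455.5 110.8 171. ] minus tcp [-0.2 -6.1 18.1]
```

```bash
python3 -m jog '0 36 11 0 -1;0 36 11 0 -1;0 36 11 0 0;0 36 11 0 0;0 0 0 0 0'; python3 - <<'E'
from h import *
s,c=wrist("w3");np.savez("pics/w3.npz",**c,tcp_pos=s["tcp_pos"],ee_rot=s["ee_rot"]);print(s["tcp_pos"])
cv2.imwrite("pics/w3c.png",cv2.resize(c["pixels"][150:250,200:310,::-1],None,fx=6,fy=6,interpolation=cv2.INTER_CUBIC))
for p in((.5998,.1585,.06),(.595,.194,.06)): print(proj(c,p,s))
E
```

```text
time_s: 3.82
tcp_pos: [0.5993, 0.1604, 0.1478]
ee_rot: [[0.087, -0.996, -0.003], [-0.996, -0.087, -0.001], [0.001, 0.003, -1.0]]
wrist_force: [-1.1, -0.5, -0.4]
gripper_width: 0.138
gripper_force: 30.0
[0.59933698 0.16042057 0.14783687]
[252.90695153 192.60501774]
[254.65894167 227.23312508]
```

View pics/w3c.png

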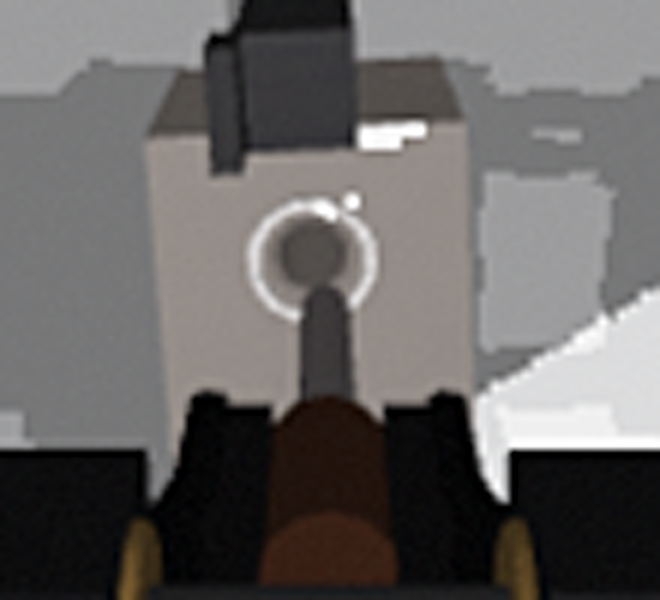

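The vial ring is at px (252.2,193.3) and the rod foot tip at (254.2,198.5).

```bash
python3 - <<'E'
from h import *
w=dict(np.load("pics/w3.npz"));t=w["tcp_pos"]*1000
print("hole",1000*ray(w,252.2,193.3,.06,w))
for u,v in((254.2,198.3),(254.2,200)): print("foot",1000*ray(w,u,v,t[2]/1000-.066,w))
E
```

```text
hole [600.4105083  159.24678439  60.        ]
foot [598.79706475 156.88011565  81.8368652 ]
foot [598.66090658 158.43376084  81.8368652 ]
```

```bash
python3 -m jog '0 1.7 1.6 0 1;0 0 0 -15 1;0 0 0 -15 0;0 0 0 0 0' && python3 -m jog '0 0 0 -20 0;0 0 0 -18 0;0 0 0 -9 0;0 0 0 0 0'
```

```text
time_s: 4.38
tcp_pos: [0.5991, 0.1614, 0.1187]
ee_rot: [[0.122, -0.992, -0.003], [-0.992, -0.122, -0.001], [0.001, 0.003, -1.0]]
wrist_force: [-0.3, 1.4, 0.8]
gripper_width: 0.14
gripper_force: 30.0
time_s: 4.88
tcp_pos: [0.5998, 0.1618, 0.0733]
ee_rot: [[0.123, -0.992, -0.001], [-0.992, -0.123, -0.001], [0.0, 0.001, -1.0]]
wrist_force: [-0.5, -0.2, 0.0]
gripper_width: 0.138
gripper_force: 30.0
```

```bash
python3 -m jog '0 0 0 -2 0;0.45 0 0 0 0;0.45 0 0 0 0;0.45 0 0 20 0;0.45 0 0 50 0' && python3 -m jog '0.45 -51 8 10 0;0.45 -51 8 0 0;0.45 -51 7 0 -1;0.45 0 0 -30 0;0.45 0 0 0 0'
```

```text
time_s: 5.5
tcp_pos: [0.5982, 0.1611, 0.1397]
ee_rot: [[0.122, -0.993, -0.006], [-0.993, -0.122, -0.003], [0.002, 0.006, -1.0]]
wrist_force: [0.9, 0.3, 0.8]
gripper_width: 0.428
gripper_force: 0.0
time_s: 6.12
tcp_pos: [0.4456, 0.1842, 0.1207]
ee_rot: [[0.106, -0.994, -0.003], [-0.994, -0.106, -0.002], [0.002, 0.003, -1.0]]
wrist_force: [-0.2, -0.1, 0.1]
gripper_width: 0.45
gripper_force: 0.0
```

```bash
python3 -m jog '0.45 1.5 0 -30 0;0.45 0 0 -20 0;0.45 0 0 0 0;0 0 0 0 0;0 0 0 0 0' && python3 -m jog '0 0 0 0 0;0 0 0 20 0;0 0 0 30 0;0 0 0 30 0;0 0 0 0 0' && python3 -m jog '0 37 2 0 1;0 37 2 0 1;0 37 3 0 0;0 37 3 0 0;0 0 0 0 0'; python3 - <<'E'
from h import *
s,c=wrist("w4");np.savez("pics/w4.npz",**c,tcp_pos=s["tcp_pos"],ee_rot=s["ee_rot"]);print(s["tcp_pos"])
cv2.imwrite("pics/w4c.png",cv2.resize(c["pixels"][150:250,200:310,::-1],None,fx=6,fy=6,interpolation=cv2.INTER_CUBIC))
E
```

```text
time_s: 6.75
tcp_pos: [0.4493, 0.1853, 0.0727]
ee_rot: [[0.105, -0.994, 0.002], [-0.994, -0.105, 0.001], [-0.001, -0.002, -1.0]]
wrist_force: [0.4, 0.8, -1.2]
gripper_width: 0.301
gripper_force: 0.0
time_s: 7.38
tcp_pos: [0.4498, 0.1859, 0.1542]
ee_rot: [[0.106, -0.994, 0.005], [-0.994, -0.105, 0.004], [-0.003, -0.005, -1.0]]
wrist_force: [0.2, 0.5, -1.1]
gripper_width: 0.139
gripper_force: 30.0
time_s: 8.0
tcp_pos: [0.5978, 0.1946, 0.1495]
ee_rot: [[0.138, -0.99, -0.002], [-0.99, -0.138, -0.001], [0.001, 0.002, -1.0]]
wrist_force: [-0.8, -1.0, -1.2]
gripper_width: 0.137
gripper_force: 30.0
[0.59779353 0.194597   0.14952508]
```

View pics/w4c.png

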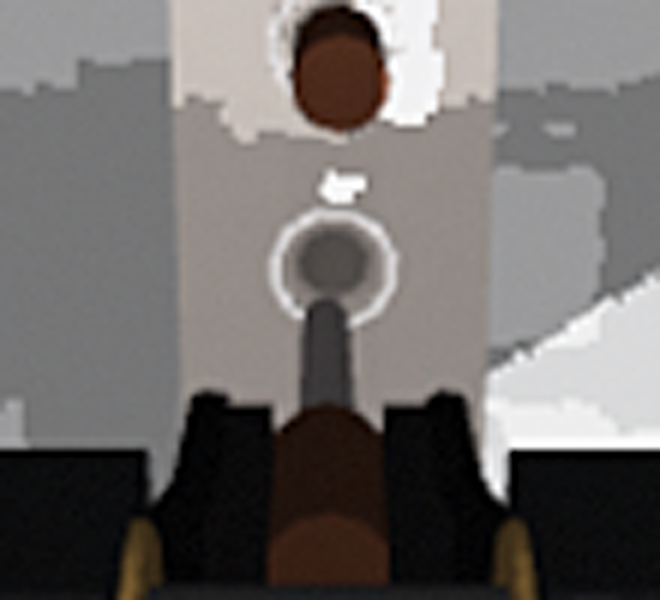

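Rod 1 sits in its vial. The next ring is at px (255.7,194.7) and the foot tip at (254.3,200).

```bash
python3 - <<'E'
from h import *
w=dict(np.load("pics/w4.npz"));t=w["tcp_pos"]*1000
h=1000*ray(w,255.7,194.7,.06,w);f=1000*ray(w,254.3,200.8,t[2]/1000-.068,w);print(h,f,h-f)
E
```

```text
[595.43105149 195.01111773  60.        ] [596.99614737 194.03732701  81.52508369] [ -1.56509589   0.97379072 -21.52508369]
```

```bash
python3 -m jog '0 -1.6 1 0 0;0 0 0 -15 0;0 0 0 -15 0;0 0 0 0 0' && python3 -m jog '0 0 0 -20 0;0 0 0 -18 0;0 0 0 -7 0;0 0 0 0 0'
```

```text
time_s: 8.55
tcp_pos: [0.5942, 0.1953, 0.1198]
ee_rot: [[0.14, -0.99, -0.002], [-0.99, -0.14, -0.002], [0.001, 0.002, -1.0]]
wrist_force: [2.9, -1.5, -0.3]
gripper_width: 0.138
gripper_force: 30.0
time_s: 9.05
tcp_pos: [0.5952, 0.1952, 0.0785]
ee_rot: [[0.141, -0.99, 0.0], [-0.99, -0.141, -0.001], [0.002, -0.0, -1.0]]
wrist_force: [-0.0, -4.6, 7.4]
gripper_width: 0.139
gripper_force: 30.0
```

```bash
python3 -m jog '0 0 0 -3 0;0 0 0 -2 0;0 0 0 0 0'
```

```text
time_s: 9.43
tcp_pos: [0.5955, 0.1952, 0.0781]
ee_rot: [[0.142, -0.99, 0.003], [-0.99, -0.142, -0.002], [0.002, -0.002, -1.0]]
wrist_force: [-8.2, -4.6, 26.3]
gripper_width: 0.14
gripper_force: 30.1
```

```bash
python3 -m jog '0 0 0 5 0;0.45 0 0 0 0;0.45 0 0 0 0;0.45 0 0 30 0;0.45 0 0 50 0' && python3 -m jog '0.45 -12 35 20 0;0.45 0 20 0 0;0.45 0 0 0 0'; python3 - <<'E'
from h import *
s,c=wrist("w5");np.savez("pics/w5.npz",**c,tcp_pos=s["tcp_pos"],ee_rot=s["ee_rot"]);print(s["tcp_pos"])
cv2.imwrite("pics/w5c.png",cv2.resize(c["pixels"][110:250,180:340,::-1],None,fx=4.2,fy=4.2,interpolation=cv2.INTER_CUBIC))
for z in(.06,.09):
  for p in((.6003,.159),(.5953,.1948)): print(z,proj(c,(*p,z),s))
E
```

```text
time_s: 10.05
tcp_pos: [0.5933, 0.1956, 0.1543]
ee_rot: [[0.14, -0.99, -0.006], [-0.99, -0.14, -0.003], [0.002, 0.007, -1.0]]
wrist_force: [0.5, 0.8, 0.3]
gripper_width: 0.432
gripper_force: 0.0
time_s: 10.42
tcp_pos: [0.5821, 0.2521, 0.1746]
ee_rot: [[0.142, -0.99, -0.003], [-0.99, -0.142, -0.001], [0.001, 0.003, -1.0]]
wrist_force: [-0.6, 0.7, -1.0]
gripper_width: 0.446
gripper_force: 0.0
[0.58205328 0.25209567 0.17461367]
0.06 [248.01633633  90.89325671]
0.06 [248.11585188 129.76150595]
0.09 [247.36285739  88.27901487]
0.09 [247.50272389 132.05059826]
```

View pics/w5c.png

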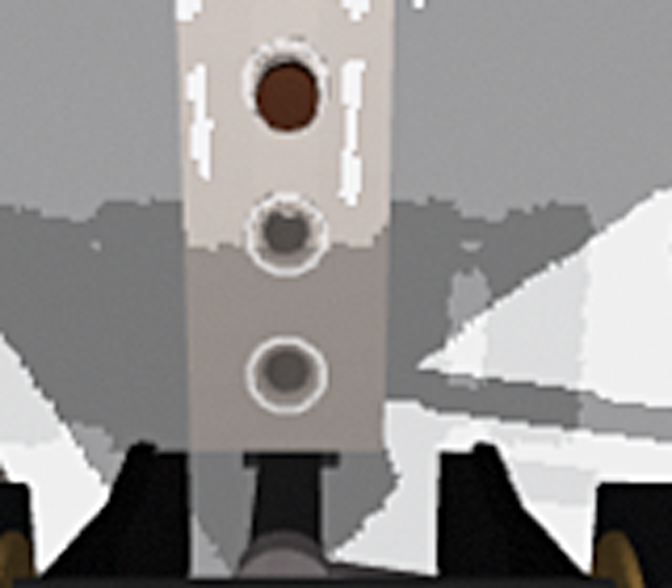

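Rod 2 is down: its handle top is at px (248.6,132.6), against 132.1 predicted for a height of 90 mm. Vial 3 is at (248.3,165.5). Now rod C.

```bash
python3 - <<'E'
from h import *
w=dict(np.load("pics/w5.npz"));print(1000*ray(w,248.3,165.5,.06,w))
E
python3 -m jog '0.45 -46 -11 -15 0;0.45 -46 -11 -15 -1;0.45 -46 -10 -15 -1;0.45 0 0 -10 0;0.45 0 0 0 0' && python3 -m jog '0.45 0 0 -30 0;0.45 0 0 -20 0;0.45 0 0 0 0'
```

```text
[590.24417484 230.31297209  60.        ]
time_s: 11.1
tcp_pos: [0.4449, 0.2182, 0.1205]
ee_rot: [[0.105, -0.994, -0.001], [-0.994, -0.105, -0.002], [0.002, 0.002, -1.0]]
wrist_force: [-0.2, 1.1, 0.2]
gripper_width: 0.448
gripper_force: 0.0
time_s: 11.48
tcp_pos: [0.4453, 0.2184, 0.0702]
ee_rot: [[0.104, -0.995, -0.002], [-0.995, -0.104, -0.002], [0.002, 0.002, -1.0]]
wrist_force: [-0.1, 0.2, 0.8]
gripper_width: 0.45
gripper_force: 0.0
```

```bash
python3 -m jog '0.45 0 2 1 0;0 0 0 0 0;0 0 0 0 0;0 0 0 0 0;0 0 0 20 0' && python3 -m jog '0 0 0 30 0;0 0 0 32 0;0 36 2.5 0 1;0 36 2.5 0 1;0 36 2.5 0 0' && python3 -m jog '0 36 2.5 0 0;0 0 0 0 0;0 0 0 0 0'; python3 - <<'E'
from h import *
s,c=wrist("w6");np.savez("pics/w6.npz",**c,tcp_pos=s["tcp_pos"],ee_rot=s["ee_rot"]);print(s["tcp_pos"])
cv2.imwrite("pics/w6c.png",cv2.resize(c["pixels"][150:250,200:310,::-1],None,fx=6,fy=6,interpolation=cv2.INTER_CUBIC))
E
```

```text
time_s: 12.1
tcp_pos: [0.444, 0.2201, 0.0917]
ee_rot: [[0.105, -0.994, -0.003], [-0.994, -0.105, -0.002], [0.002, 0.003, -1.0]]
wrist_force: [-0.1, 0.3, -0.1]
gripper_width: 0.14
gripper_force: 30.0
time_s: 12.72
tcp_pos: [0.5538, 0.2284, 0.1548]
ee_rot: [[0.14, -0.99, 0.0], [-0.99, -0.14, 0.0], [-0.0, -0.0, -1.0]]
wrist_force: [0.2, 0.0, -0.3]
gripper_width: 0.137
gripper_force: 30.0
time_s: 13.1
tcp_pos: [0.5881, 0.2305, 0.1541]
ee_rot: [[0.139, -0.99, -0.001], [-0.99, -0.139, -0.001], [0.0, 0.001, -1.0]]
wrist_force: [-0.7, -0.7, -0.2]
gripper_width: 0.135
gripper_force: 30.0
[0.58813555 0.23052369 0.15406697]
```

View pics/w6c.png

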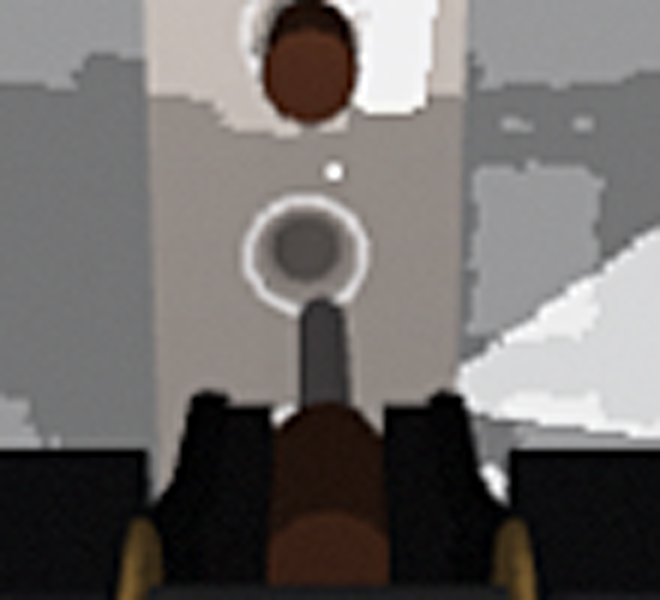

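The ring is at px (251,192.2) and the foot tip at (253.2,200). I work out the shift.

```bash
python3 - <<'E'
from h import *
w=dict(np.load("pics/w6.npz"));t=w["tcp_pos"]*1000
h=1000*ray(w,251,192.2,.06,w);f=1000*ray(w,253.2,200.8,t[2]/1000-.067,w);print(h,f,h-f)
E
```

```text
[590.44863987 230.49648816  60.        ] [588.35869353 229.78528726  87.06696963] [  2.08994634   0.71120089 -27.06696963]
```

```bash
python3 -m jog '0 2.1 0.7 0 0;0 0 0 -15 0;0 0 0 -20 0;0 0 0 0 0' && python3 -m jog '0 0 0 -20 0;0 0 0 -18 0;0 0 0 -8 0;0 0 0 0 0'
```

```text
time_s: 13.65
tcp_pos: [0.5897, 0.2308, 0.1173]
ee_rot: [[0.14, -0.99, -0.004], [-0.99, -0.14, -0.002], [0.002, 0.004, -1.0]]
wrist_force: [-0.3, -0.1, -0.5]
gripper_width: 0.136
gripper_force: 30.0
time_s: 14.15
tcp_pos: [0.5913, 0.2314, 0.0782]
ee_rot: [[0.142, -0.99, 0.002], [-0.99, -0.142, -0.001], [0.001, -0.001, -1.0]]
wrist_force: [-8.1, -2.4, 20.1]
gripper_width: 0.138
gripper_force: 30.1
```

```bash
python3 -m jog '0 0 0 4 0;0.45 0 0 0 0;0.45 0 0 0 0;0.45 0 0 30 0;0.45 0 0 50 0' && python3 -m jog '0.45 -40 0 40 0;0.45 -50 0 0 0;0.45 -50 20 0 0;0.45 -41 40 0 0;0.45 0 0 0 0'; python3 - <<'E'
from h import *
c=r.capture("scene");im=c["pixels"].astype(int);np.savez("pics/s2.npz",**c)
m=((im.max(2)<110)&(im[:,:,0]>1.35*im[:,:,2]))
for x,y in((600.3,159),(595.3,194.9),(590.4,230.4)):
    a,b=proj(c,(x/1e3,y/1e3,.09)),proj(c,(x/1e3,y/1e3,.06));u0,u1=int(a[0]-6),int(a[0]+7)
    v0,v1=int(a[1]-10),int(b[1]+8);sub=m[v0:v1,u0:u1];ys,xs=np.nonzero(sub)
    print("top/bot pred",np.round(a,1),np.round(b,1),"brown cols",xs.min()+u0,xs.max()+u0,"rows",ys.min()+v0,ys.max()+v0,len(ys))
    print("   col profile",im[v0:v1,int(round(a[0])),0].tolist(),v0)
c=r.capture("top");np.savez("pics/t2.npz",**c);v=c["pixels"].max(2).astype(int)
print(v[252:274,150:170])
for p in((.410,.300,.13),(.408,.303,.118)): print(proj(c,p))
print(r.sense()["tcp_pos"])
E
```

```text
time_s: 14.78
tcp_pos: [0.5898, 0.2311, 0.1555]
ee_rot: [[0.14, -0.99, -0.005], [-0.99, -0.14, -0.003], [0.002, 0.006, -1.0]]
wrist_force: [0.4, -0.1, 0.2]
gripper_width: 0.432
gripper_force: 0.0
time_s: 15.4
tcp_pos: [0.4079, 0.2937, 0.1976]
ee_rot: [[0.145, -0.989, 0.0], [-0.989, -0.145, 0.001], [-0.001, -0.0, -1.0]]
wrist_force: [-0.1, -1.2, -0.3]
gripper_width: 0.448
gripper_force: 0.0
top/bot pred [273.5 178.4] [273.4 186.5] brown cols 274 279 rows 172 179 9
   col profile [136, 135, 135, 137, 135, 133, 125, 102, 93, 84, 73, 57, 48, 44, 43, 44, 44, 47, 54, 74, 105, 130, 118, 82, 71, 69] 168
top/bot pred [278.7 172.9] [278.5 180.9] brown cols 274 284 rows 167 179 15
   col profile [161, 160, 153, 139, 136, 136, 136, 134, 124, 107, 87, 72, 54, 48, 48, 50, 51, 50, 54, 76, 121, 164, 175, 176, 176, 176] 162
top/bot pred [283.6 167.6] [283.4 175.6] brown cols 278 284 rows 167 174 11
   col profile [158, 160, 159, 162, 161, 161, 159, 157, 144, 115, 85, 62, 50, 48, 49, 48, 50, 53, 65, 95, 132, 166, 176, 175, 175, 172] 157
[[17 19 12 22 22 23 24 30 38 44 41 51 35 61 65 67 67 66 65 66]
 [
[... 712 characters left out ...]
8 20 32 27 33 30 27 64 64 63 65 65 68 67]
 [22 20 17 22 16 20 18 24 55 43 29 35 27 59 63 65 65 63 65 64]
 [18 21 19 17 20 19 14 21 60 45 30 39 29 49 66 64 63 66 68 65]
 [19 22 23 18 18 17 20 19 60 48 33 41 31 48 64 65 65 63 64 67]
 [22 24 16 20 19 16 19 21 57 58 37 46 41 37 63 64 66 62 61 64]
 [19 22 18 20 14 19 11 18 43 64 36 60 36 42 66 64 66 66 65 66]
 [22 19 23 20 15 16 17 19 34 58 38 51 38 33 63 66 65 71 65 68]
 [20 21 21 16 19 21 20 21 29 34 36 43 36 30 60 62 65 65 67 67]
 [17 22 20 16 24 25 22 21 15 16 20 35 37 32 57 51 60 64 63 68]
 [22 21 22 16 16 21 24 22 21 23 22 26 47 38 36 25 17 58 67 67]]
[159.49273741 261.76587957]
[159.38724704 262.41974068]
[0.4096578  0.29219948 0.19737963]
```

```bash
python3 - <<'E'
from h import *
w=dict(np.load("pics/w1.npz"));c=dict(np.load("pics/top0.npz"))
v=c["pixels"].max(2).astype(int);g=v[252:270,150:172]<50;ys,xs=np.nonzero(g);print(xs.mean()+150,ys.mean()+252,len(xs),1000*ray(c,xs.mean()+150,ys.mean()+252,.118))
v=w["pixels"].max(2).astype(int);print(v[282:298,258:282])
for q in((268,289),(269,288)): print(1000*ray(w,*q,.13,w))
print(proj(w,(.41,.3,.13),w))
E
```

```text
158.23529411764707 261.88235294117646 17 [409.47259103 306.02411444 118.        ]
[[ 37  37  40  43  39  36  34  31  31  29  44  67  82 130 159 181 228 230
  200 202 203 203 204 203]
 [117 103  59  63  60  57  52  48  48  46  44  43  39  31  25  61 179 238
  212 201 202 204 203 204]
 [206 168  83  90  86  81  77  74  69  58  57  65  72  61  41  35 156 244
  231 211 202 202 203 204]
 [222 178  76  89  95  98 104  99  77  53  52  60  85 119 137 116 174 241
  234 230 210 202 204 203]
 [220 206 149 124  86  96  97  65  20   0   0   0  31 123 193 200 214 237
  231 232 225 199 203 204]
 [221 225 223 184 126  90  73   2   0   4   5   0   0  18 127 196 202 236
  231 230 228 210 202 203]
 [223 224 216 198 176  79  49   0   1  11   6   4   3   0 113 205 208 235
  230 230 231 226 200 202]
 [225 224 221 204 184 136  86   0   4   7   6   6   3   0 105 200 218 235
  230 230 230 228 209 200]
 [215 219 225 216 205 199 126   0   4   6   7   8   5   0  79 176 219 233
  230 229 230 231 229 210]
 [214 222 228 222 224 209 133   0   1   4   6   5   3   0  69 193 245 232
  230 229 230 230 231 228]
 [231 231 231 232 237 241 186   0   2   7   9   6   4   0  44 176 244 231
  229 230 229 229 230 231]
 [230 230 230 230 233 245 224   0   2   7   9   8   3   0  54 184 244 232
  230 230 230 230 230 230]
 [231 231 231 231 233 244 222   0   4   6   2   3   3   0  40 175 247 234
  231 231 231 231 231 231]
 [240 241 241 241 242 253 227   0   0   3   3   4   1   0  10 164 255 244
  241 241 241 241 241 240]
 [213 213 213 212 215 222 189   2  19  22  26  28  27  16  17 134 227 215
  214 213 213 213 214 214]
 [ 72  70  71  71  71  75  67  40  50  53  55  56  54  49  43  53  77  72
   72  70  71  70  71  69]]
[412.51637363 288.28588787 130.        ]
[411.44574783 286.6319209  130.        ]
[268.65889209 296.82225376]
```

```bash
python3 - <<'E'
from h import *
w=dict(np.load("pics/w1.npz"));print(1000*ray(w,268.2,286,.106,w))
c=dict(np.load("pics/top0.npz"));v=c["pixels"].max(2).astype(int);print(v[248:276,148:176])
E
```

```text
[409.16204177 301.11809886 106.        ]
[[135 135 138 136 133 136 138 138 138 113 139 140 139 136  72 130 123 118
  117 115 136 135 139 137 132  89  79  83]
 [135 139 138 136 139 137 139 136 138 116 135 138 134 138  72 128 120 118
  119 116 131 135 138 136  94  81  83  79]
 [138 135 135 136 135 136 135 139 138 117 135 140 137 138  71 130 117 119
  117 117 136 135 135 136  94  79  79  82]
 [139 135 136 140 138 138 136 137 139 118 138 137 137 137  71 129 116 117
  115 117 132 138 136 138  91  78  81  86]
 [138 139 138 139 137 137 135 138 140 117 137 140 138 140  72 127 119 121
  119 117 135 135 136 139  91  77  81  80]
 [139 134 139 137 137 134 137 138 135 119 139 141 136 135  66 129 119 116
  116 118 134 137 136 138  91  83  91  92]
 [139 139 140 137 135 135 139 137 137 119 135 142 137 140  67 126 123 114
  119 115 134 139 135 136  99  91 128 139]
 [134 136 139 139 138 137 134 133 134 121 139 138 135 141  69 125 120 119
  117 119 133 138 138 134 137 137 136 136]
 [140 138 136 138 134 137 136 136 135 119 136 138 139 136  70 128 122 117
  119 116 133 136 138 135 136 137 137 136]
 [134 
[... 1517 characters left out ...]
136 138 134 134 137 138 139 137 136 132 136 141 136 137 135 134 138 138
  136 139 139 134 138 138 137 137 137 137]
 [135 137 137 137 134 138 135 140 137 137 135 136 136 136 140 134 138 137
  137 136 140 138 137 135 138 140 137 135]
 [139 135 139 138 136 137 136 140 137 137 133 136 137 137 136 140 136 137
  137 136 134 136 134 134 138 137 136 138]
 [137 137 136 137 137 136 139 137 137 134 138 137 135 138 136 135 138 137
  135 138 136 136 136 137 136 139 137 134]
 [138 135 139 135 137 137 134 136 135 137 137 138 139 136 139 136 135 136
  137 137 139 137 135 137 135 135 137 137]
 [138 136 140 137 136 136 138 136 136 134 139 138 135 139 137 135 134 138
  137 139 136 138 137 135 136 141 137 138]]
```

```bash
python3 -m jog '0.45 0 7 0 0;0.45 0 6.5 -30 0;0.45 0 0 -35 0;0.45 0 0 -13 0;0 0 0 0 0' && python3 -m jog '0 0 0 0 0;0 0 0 0 0;0 0 0 0 0'; python3 - <<'E'
from h import *
H=np.array([580.4,301.7]);t=r.sense()["tcp_pos"]*1000;d=t[:2]-H;print(t,np.hypot(*d),np.degrees(np.arctan2(d[1],d[0])))
R=np.hypot(*d);a0=np.degrees(np.arctan2(d[1],d[0]))%360-360
A=np.radians(np.linspace(a0,-81,13));P=H+R*np.c_[np.cos(A),np.sin(A)];print(np.round(np.diff(P,axis=0)).tolist(),P[-1])
E
```

```text
time_s: 16.12
tcp_pos: [0.4105, 0.3046, 0.1189]
ee_rot: [[0.139, -0.99, -0.001], [-0.99, -0.139, -0.002], [0.002, 0.001, -1.0]]
wrist_force: [0.6, 0.4, 0.9]
gripper_width: 0.397
gripper_force: 0.0
time_s: 16.5
tcp_pos: [0.4097, 0.3051, 0.1205]
ee_rot: [[0.14, -0.99, -0.0], [-0.99, -0.14, 0.001], [-0.001, 0.0, -1.0]]
wrist_force: [-2.0, -0.3, 3.6]
gripper_width: 0.125
gripper_force: 30.0
[409.69236667 305.13076139 120.48577092] 170.7421043564222 178.84866490205954
[[1.0, -25.0], [5.0, -24.0], [8.0, -23.0], [12.0, -22.0], [15.0, -20.0], [17.0, -18.0], [20.0, -15.0], [22.0, -12.0], [23.0, -9.0], [24.0, -5.0], [25.0, -2.0], [25.0, 2.0]] [607.10994975 133.06001428]
```

```bash
python3 -m jog '0 1 -25 0 0;0 5 -24 0 0;0 8 -23 0 0;0 12 -22 0 0;0 0 0 0 0' && python3 -m jog '0 15 -20 0 0;0 17 -18 0 0;0 20 -15 0 0;0 22 -12 0 0;0 0 0 0 0' && python3 -m jog '0 23 -9 0 0;0 24 -5 0 0;0 0 0 0 0'
```

```text
time_s: 17.12
tcp_pos: [0.4355, 0.2089, 0.1204]
ee_rot: [[0.138, -0.99, -0.002], [-0.99, -0.138, -0.002], [0.002, 0.002, -1.0]]
wrist_force: [-5.1, -2.6, 7.0]
gripper_width: 0.129
gripper_force: 30.0
time_s: 17.75
tcp_pos: [0.5085, 0.1416, 0.1202]
ee_rot: [[0.139, -0.99, -0.006], [-0.99, -0.139, -0.007], [0.006, 0.007, -1.0]]
wrist_force: [-5.6, -9.5, 8.9]
gripper_width: 0.124
gripper_force: 30.0
time_s: 18.12
tcp_pos: [0.557, 0.1283, 0.1203]
ee_rot: [[0.139, -0.99, -0.003], [-0.99, -0.139, -0.006], [0.005, 0.004, -1.0]]
wrist_force: [-1.6, -9.6, 6.8]
gripper_width: 0.126
gripper_force: 30.0
```

```bash
python3 -m jog '0 22 -2 0 0;0 20 1 0 0;0 0 0 0 0' && python3 -m jog '0 6 1 0 0;0 3 0 0 0;0 0 0 0 0'
```

```text
time_s: 18.5
tcp_pos: [0.6002, 0.1287, 0.1204]
ee_rot: [[0.14, -0.99, 0.0], [-0.99, -0.14, -0.004], [0.004, 0.0, -1.0]]
wrist_force: [0.7, -7.6, 3.6]
gripper_width: 0.125
gripper_force: 30.0
time_s: 18.88
tcp_pos: [0.606, 0.1296, 0.1203]
ee_rot: [[0.14, -0.99, -0.005], [-0.99, -0.14, -0.004], [0.004, 0.006, -1.0]]
wrist_force: [-4.6, -5.6, 6.0]
gripper_width: 0.129
gripper_force: 30.0
```

```bash
python3 -m jog '0 4 0.5 0 0;0 0 0 0 0' && python3 -m jog '0 3 0.5 0 0;0 0 0 0 0'
```

```text
time_s: 19.12
tcp_pos: [0.6063, 0.1296, 0.1202]
ee_rot: [[0.14, -0.99, -0.013], [-0.99, -0.14, -0.006], [0.004, 0.014, -1.0]]
wrist_force: [-14.0, -4.8, 11.1]
gripper_width: 0.124
gripper_force: 30.0
time_s: 19.38
tcp_pos: [0.6065, 0.1295, 0.12]
ee_rot: [[0.139, -0.99, -0.019], [-0.99, -0.139, -0.008], [0.005, 0.02, -1.0]]
wrist_force: [-19.8, -4.8, 16.9]
gripper_width: 0.128
gripper_force: 30.1
```

```bash
python3 -m jog '0 -5 0 0 0;0.35 0 0 0 0;0.35 0 0 0 0;0.35 0 0 30 0;0.35 0 0 60 0' && python3 -m jog '0.9 -20 -40 40 0;0.9 0 0 0 0'; python3 - <<'E'
from h import *
c0=dict(np.load("pics/top0.npz"));im=c0["pixels"].astype(int);v=im.max(2)
roi=np.zeros(v.shape,bool);roi[145:250,268:322]=1;m=((v<50)&roi).astype(np.uint8)
# split touching spots by opening, re-check with circle / rect
e=cv2.morphologyEx(m,cv2.MORPH_OPEN,cv2.getStructuringElement(cv2.MORPH_ELLIPSE,(15,15)))
for k,p in contour(e,c0,0):
    b,a,rc=blob(p);print(np.round(b,1),round(a),np.round(rc[0],1),np.round(rc[1],1),rc[2],cv2.boundingRect(k))
for n,l in(("sq corners",[(380,134),(446,162),(424,217),(351,199)]),("arch: flat L,R, bottom, left, right",[(386,222),(466,213),(432,302),(390,262),(472,250)])):
    print(n,[np.round(1000*ray(c0,140+(a+.5)/2.66,100+(b+.5)/2.66,0)[:2],1).tolist() for a,b in l])
c=r.capture("top");np.savez("pics/t3.npz",**c);cv2.imwrite("pics/t3.png",cv2.resize(c["pixels"][90:290,100:420,::-1],None,fx=2.5,fy=2.5,interpolation=cv2.INTER_CUBIC))
E
```

```text
time_s: 20.0
tcp_pos: [0.6091, 0.1331, 0.2078]
ee_rot: [[0.14, -0.99, -0.005], [-0.99, -0.14, -0.002], [0.001, 0.005, -1.0]]
wrist_force: [0.6, 0.7, 1.0]
gripper_width: 0.337
gripper_force: 0.0
time_s: 20.25
tcp_pos: [0.5916, 0.0924, 0.2547]
ee_rot: [[0.139, -0.99, 0.01], [-0.99, -0.138, 0.003], [-0.002, -0.01, -1.0]]
wrist_force: [0.1, 0.4, 0.5]
gripper_width: 0.496
gripper_force: 0.0
[489.7 -41.8] 4810 [489.5 -41.8] [75.8 78.4] 88.18144226074219 (274, 216, 27, 28)
[625.2 -73.3] 12242 [628.6 -73.9] [184.8  93.2] 20.666662216186523 (275, 153, 42, 60)
sq corners [[724.2, -38.3], [690.2, -110.9], [628.8, -83.9], [651.3, -3.5]]
arch: flat L,R, bottom, left, right [[624.3, -41.5], [632.0, -130.7], [534.1, -88.9], [579.6, -44.3], [590.4, -135.5]]
```

View pics/t3.png

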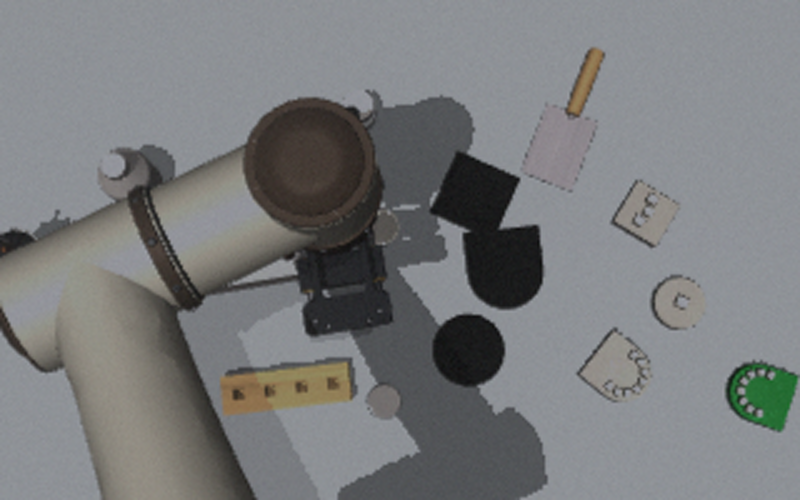

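The fresh view shows the casts unmoved: round (677,303), square (646,213) and arch (617,366). The spots are clear and the stand is empty. The order will be square, arch, round.

```bash
python3 - <<'E'
from h import *
c=dict(np.load("pics/t3.npz"));im=c["pixels"].astype(int);v=im.max(2)
roi=np.zeros(v.shape,bool);roi[155:255,325:390]=1
for k,p in contour(((im[:,:,0]-im[:,:,2])>0)&roi&(v>60),c,.018):
    m,a,rc=blob(p);print(np.round(m,1),round(a),np.round(rc[0],1),np.round(rc[1]),round(rc[2]),cv2.boundingRect(k), np.round(cv2.boxPoints(rc)).tolist())
print("arch flat",[np.round(1000*ray(c,140+a/2.66,100+b/2.66,.018)[:2],1).tolist() for a,b in((549,323),(510,371))])
print("spat corners",[np.round(1000*ray(c,140+a/2.66,100+b/2.66,.0)[:2],1).tolist() for a,b in((450,155),(500,177),(472,85))])
s=r.sense();print(s["tcp_pos"],s["joints"])
E
```

```text
[ 461.5 -211. ] 3932 [ 459.5 -213.1] [70. 67.] 49 (332, 222, 29, 29) [[411.0, -218.0], [462.0, -262.0], [508.0, -208.0], [457.0, -165.0]]
[ 535.9 -285.9] 2565 [ 535.3 -285. ] [58. 58.] 88 (361, 201, 21, 21) [[506.0, -313.0], [563.0, -315.0], [565.0, -257.0], [507.0, -255.0]]
[ 641.7 -254.1] 3089 [ 641.3 -253.8] [58. 60.] 55 (345, 163, 27, 26) [[600.0, -260.0], [650.0, -295.0], [683.0, -247.0], [633.0, -213.0]]
arch flat [[507.1, -212.2], [456.7, -167.5]]
spat corners [[698.6, -115.2], [672.1, -169.8], [778.2, -143.3]]
[0.5907803  0.09298042 0.25194481] [ 2.44381157e+01  1.84569039e+01 -1.79720214e+00 -7.86638413e-03
 -6.94070685e+01 -1.64605489e+01]
```

```bash
python3 -m jog '0.92 7 -50 0 6.7;0.92 7 -50 0 6.7;0.92 7 -50 0 6.7;0.92 7 -50 -20 6.7;0.92 7 -50 -30 6.7' && python3 -m jog '0.92 8 -49 -40 6.7;0.92 8 -48 -40 6.7;0.92 0 0 -40 0;0.92 0 0 0 0'
```

```text
time_s: 20.92
tcp_pos: [0.6261, -0.1578, 0.1982]
ee_rot: [[0.667, -0.745, 0.001], [-0.745, -0.667, 0.0], [0.001, -0.001, -1.0]]
wrist_force: [0.0, 0.8, -0.8]
gripper_width: 0.915
gripper_force: 0.0
time_s: 21.42
tcp_pos: [0.6378, -0.252, 0.0746]
ee_rot: [[0.818, -0.576, -0.011], [-0.576, -0.818, 0.003], [-0.01, 0.004, -1.0]]
wrist_force: [-0.3, 0.3, 0.0]
gripper_width: 0.922
gripper_force: 0.0
```

```bash
python3 -m jog '0.92 2.5 -1.5 -30 0;0.92 0 0 -22 0;0.92 0 0 -9 0;0.92 0 0 0 0' && python3 -m jog '0 0 0 0 0;0 0 0 0 0;0 0 0 0 0;0 0 0 0 0'
```

```text
time_s: 21.92
tcp_pos: [0.644, -0.2536, 0.0203]
ee_rot: [[0.819, -0.574, 0.001], [-0.574, -0.819, -0.0], [0.001, -0.0, -1.0]]
wrist_force: [-0.2, -0.2, 0.6]
gripper_width: 0.92
gripper_force: 0.0
time_s: 22.42
tcp_pos: [0.6434, -0.2543, 0.0205]
ee_rot: [[0.819, -0.574, 0.001], [-0.574, -0.819, -0.0], [0.001, -0.0, -1.0]]
wrist_force: [-0.2, -0.3, 1.9]
gripper_width: 0.656
gripper_force: 30.0
```

```bash
python3 -m jog '0.85 0 0 0 0;0.85 0 0 -8 0;0.85 0 0 0 0;0 0 0 0 0;0 0 0 0 0' && python3 -m jog '0 0 0 0 0;0 -10 13 0 0;0 -15 25 0 0;0 -10 35 0 -4;0 -2 35 0 -8'
```

```text
time_s: 23.05
tcp_pos: [0.6434, -0.2541, 0.0116]
ee_rot: [[0.819, -0.574, 0.0], [-0.574, -0.819, -0.0], [0.0, 0.0, -1.0]]
wrist_force: [0.0, 0.0, -0.4]
gripper_width: 0.702
gripper_force: 0.0
time_s: 23.68
tcp_pos: [0.6055, -0.1455, 0.0118]
ee_rot: [[0.677, -0.736, -0.0], [-0.736, -0.677, 0.0], [-0.0, 0.0, -1.0]]
wrist_force: [1.3, 0.3, -1.7]
gripper_width: 0.665
gripper_force: 29.9
```

```bash
python3 -m jog '0 4 32 0 -9;0 20 28 0 -9;0 28 16 0 0;0 10 10 0 0;0 0 0 0 0'
```

```text
time_s: 24.3
tcp_pos: [0.6688, -0.0595, 0.0117]
ee_rot: [[0.422, -0.906, 0.001], [-0.906, -0.422, 0.0], [0.0, -0.001, -1.0]]
wrist_force: [1.0, -0.4, 0.3]
gripper_width: 0.664
gripper_force: 29.9
```

```bash
python3 -m jog '0 2.5 2 0 0;0 0 0 0 0;0.8 0 0 0 0;0.8 0 0 0 0;0.85 0 0 30 0' && python3 -m jog '1 0 0 40 0;1 -30 -20 30 -9.5;1 -30 -22 0 -9.5;1 -30 -22 0 -9.5;1 -30 -22 0 -9.5' && python3 -m jog '1 -30 -22 0 -9.5;1 -30 -22 0 -9.5;1 -27 -22 0 -9.5;1 0 0 -40 0;1 0 0 0 0'; python3 - <<'E'
from h import *
c=r.capture("top");np.savez("pics/t4.npz",**c)
s=r.sense();print(s["tcp_pos"],s["joints"])
E
```

```text
time_s: 24.92
tcp_pos: [0.6686, -0.0583, 0.0391]
ee_rot: [[0.421, -0.907, -0.006], [-0.907, -0.421, -0.0], [-0.002, 0.006, -1.0]]
wrist_force: [0.3, 0.1, 0.3]
gripper_width: 0.819
gripper_force: 0.0
time_s: 25.55
tcp_pos: [0.5498, -0.1447, 0.1119]
ee_rot: [[-0.231, -0.973, 0.001], [-0.973, 0.231, 0.0], [-0.0, -0.001, -1.0]]
wrist_force: [-0.2, 0.0, 0.5]
gripper_width: 0.998
gripper_force: 0.0
time_s: 26.18
tcp_pos: [0.4614, -0.2101, 0.0698]
ee_rot: [[-0.664, -0.747, -0.006], [-0.747, 0.664, 0.001], [0.003, 0.005, -1.0]]
wrist_force: [-0.2, -0.3, 1.0]
gripper_width: 1.001
gripper_force: 0.0
[ 0.46325287 -0.21019089  0.07131335] [-6.08785566e+00  2.13212811e+01 -2.74237867e+01  2.20750899e-02
 -4.13797089e+01 -3.54862773e+01]
```

```bash
python3 -m jog '1 2 2.5 -30 0;1 0 0 -25 0;1 0 0 -5 0;1 0 0 0 0;0 0 0 0 0' && python3 -m jog '0 0 0 0 0;0 0 0 0 0;0 0 0 0 0'; python3 - <<'E'
from h import *
c=dict(np.load("pics/t4.npz"));im=c["pixels"].astype(int);v=im.max(2)
roi=np.zeros(v.shape,bool);roi[145:255,265:330]=1
for k,p in contour(((im[:,:,0]-im[:,:,2])>0)&roi&(v>60),c,.018):
    m,a,rc=blob(p);print(np.round(m,1),round(a),np.round(rc[0],1),np.round(rc[1]),round(rc[2]),cv2.boundingRect(k))
E
```

```text
time_s: 26.85
tcp_pos: [0.4669, -0.2077, 0.013]
ee_rot: [[-0.663, -0.748, 0.003], [-0.748, 0.663, -0.0], [-0.001, -0.002, -1.0]]
wrist_force: [0.3, 0.0, -0.3]
gripper_width: 0.946
gripper_force: 0.0
time_s: 27.22
tcp_pos: [0.4663, -0.2077, 0.0123]
ee_rot: [[-0.663, -0.748, 0.001], [-0.748, 0.663, -0.0], [-0.001, -0.001, -1.0]]
wrist_force: [-0.5, 0.9, 3.9]
gripper_width: 0.755
gripper_force: 30.0
[486.8 -82. ] 17216 [483.7 -84.5] [153. 137.] 85 (275, 206, 55, 49)
[668.5 -58.8] 3079 [668.9 -58.7] [58. 58.] 26 (279, 156, 25, 25)
```

```bash
python3 -m jog '0 12 12 0 0;0 25 26 0 0;0 30 31 0 0;0 30 31 0 0;0 20 20 0 0' && python3 -m jog '0 4 6 0 0;0 0 0 0 0;0 0 0 0 0'
```

```text
time_s: 27.85
tcp_pos: [0.5831, -0.087, 0.0123]
ee_rot: [[-0.663, -0.749, -0.002], [-0.749, 0.663, -0.001], [0.002, 0.001, -1.0]]
wrist_force: [-3.2, -3.8, 6.8]
gripper_width: 0.754
gripper_force: 29.9
time_s: 28.22
tcp_pos: [0.5878, -0.0813, 0.0123]
ee_rot: [[-0.664, -0.748, 0.003], [-0.748, 0.664, 0.001], [-0.002, -0.002, -1.0]]
wrist_force: [1.5, 1.9, 3.7]
gripper_width: 0.756
gripper_force: 30.0
```

```bash
python3 -m jog '0.9 0 0 0 0;0.95 0 0 0 0;0.95 0 0 30 0;0.95 0 0 50 0;0.95 -6 -40 30 -9.6' && python3 -m jog '0.92 -11 -41 0 -9.6;0.92 -11 -41 0 -9.6;0.92 -11 -41 0 -9.6;0.92 -12 -41 0 -9.6;0.92 0 0 0 0'; python3 - <<'E'
from h import *
c=r.capture("top");s=r.sense();print(s["tcp_pos"],np.round(s["ee_rot"][:,1],2));im=c["pixels"].astype(int);v=im.max(2);np.savez("pics/t5.npz",**c)
roi=np.zeros(v.shape,bool);roi[145:255,265:400]=1
for k,p in contour(((im[:,:,0]-im[:,:,2])>0)&roi&(v>60),c,.018):
    m,a,rc=blob(p);print(np.round(m,1),round(a),np.round(rc[0],1),np.round(rc[1]),round(rc[2]),cv2.boundingRect(k))
E
```

```text
time_s: 28.85
tcp_pos: [0.5814, -0.1208, 0.1235]
ee_rot: [[-0.779, -0.626, 0.002], [-0.626, 0.779, -0.0], [-0.001, -0.001, -1.0]]
wrist_force: [0.9, -1.1, -0.8]
gripper_width: 0.947
gripper_force: 0.0
time_s: 29.48
tcp_pos: [0.5336, -0.2879, 0.1206]
ee_rot: [[-1.0, -0.003, -0.003], [-0.003, 1.0, 0.001], [0.003, 0.001, -1.0]]
wrist_force: [0.4, 0.2, -0.1]
gripper_width: 0.919
gripper_force: 0.0
[ 0.53425374 -0.28669055  0.12073717] [-0.01  1.    0.  ]
[ 637.1 -343.2] 2419 [ 637.7 -341.3] [69. 46.] 77 (376, 167, 24, 19)
[668.5 -58.8] 3097 [668.7 -58.9] [58. 58.] 26 (278, 156, 26, 25)
[ 560.2 -204.2] 43131 [ 555.4 -195.9] [284. 301.] 50 (286, 150, 114, 105)
```

```bash
python3 -m jog '0.92 1.5 1 -45 0;0.92 0 0 -45 0;0.92 0 0 -18 0;0.92 0 0 0 0;0 0 0 0 0' && python3 -m jog '0 0 0 0 0;0 0 0 0 0;0 0 0 0 0'
```

```text
time_s: 30.15
tcp_pos: [0.5387, -0.2847, 0.0153]
ee_rot: [[-1.0, -0.009, 0.003], [-0.009, 1.0, -0.001], [-0.003, -0.001, -1.0]]
wrist_force: [0.1, 0.6, 0.7]
gripper_width: 0.87
gripper_force: 0.0
time_s: 30.52
tcp_pos: [0.5384, -0.2851, 0.0153]
ee_rot: [[-1.0, -0.008, 0.003], [-0.008, 1.0, -0.001], [-0.003, -0.001, -1.0]]
wrist_force: [-0.7, -0.2, 4.8]
gripper_width: 0.678
gripper_force: 30.0
```

```bash
python3 -m jog '0 -10 15 0 0;0 -18 35 0 0;0 -18 40 0 0;0 -12 45 0 0;0 -4 45 0 0' && python3 -m jog '0 4 35 0 0;0 10 20 0 0;0 2 8 0 0;0 0 0 0 0'
```

```text
time_s: 31.15
tcp_pos: [0.4762, -0.1042, 0.0152]
ee_rot: [[-1.0, -0.008, 0.004], [-0.008, 1.0, -0.001], [-0.003, -0.001, -1.0]]
wrist_force: [1.6, -4.9, 6.1]
gripper_width: 0.68
gripper_force: 30.0
time_s: 31.65
tcp_pos: [0.4914, -0.0413, 0.0152]
ee_rot: [[-1.0, -0.009, 0.0], [-0.009, 1.0, -0.0], [-0.0, -0.0, -1.0]]
wrist_force: [-2.4, 1.3, 11.8]
gripper_width: 0.677
gripper_force: 30.0
```

Release, retreat clear of everything and check.

```bash
python3 -m jog '0.9 0 0 0 0;0.9 0 0 0 0;0.9 0 0 30 0;0.9 0 0 60 0;0.9 0 -40 50 0' && python3 -m jog '0.9 -10 -60 50 0;0.9 -10 -60 40 0;0.9 -10 -60 0 0;0.9 -10 -60 0 0;0.9 0 -60 0 0'; python3 -m jog '0.9 0 -50 0 0;0.9 0 -50 0 0;0.9 0 0 0 0'; python3 - <<'E'
from h import *
c=r.capture("top");s=r.sense();print(s["tcp_pos"]);im=c["pixels"].astype(int);v=im.max(2)
roi=np.zeros(v.shape,bool);roi[145:255,265:330]=1
for k,p in contour(((im[:,:,0]-im[:,:,2])>0)&roi&(v>60),c,.018):
    m,a,rc=blob(p);print(np.round(m,1),round(a),np.round(rc[0],1),np.round(rc[1]),round(rc[2]),cv2.boundingRect(k))
cv2.imwrite("pics/t6.png",cv2.resize(c["pixels"][100:290,120:440,::-1],None,fx=2.5,fy=2.5,interpolation=cv2.INTER_CUBIC))
E
```

```text
time_s: 32.28
tcp_pos: [0.4917, -0.0799, 0.1543]
ee_rot: [[-1.0, -0.011, 0.001], [-0.011, 1.0, 0.0], [-0.001, 0.0, -1.0]]
wrist_force: [0.5, -1.1, -0.3]
gripper_width: 0.896
gripper_force: 0.0
time_s: 32.9
tcp_pos: [0.4537, -0.3615, 0.2264]
ee_rot: [[-1.0, -0.007, -0.0], [-0.007, 1.0, 0.001], [0.0, 0.001, -1.0]]
wrist_force: [0.8, 0.4, -0.4]
gripper_width: 0.903
gripper_force: 0.0
time_s: 33.28
tcp_pos: [0.4537, -0.4625, 0.2243]
ee_rot: [[-1.0, -0.003, -0.002], [-0.003, 1.0, 0.001], [0.002, 0.001, -1.0]]
wrist_force: [0.6, 0.2, 0.4]
gripper_width: 0.9
gripper_force: 0.0
[ 0.45384611 -0.46078236  0.22468145]
[489.2 -40.3] 2621 [490.2 -40.6] [58. 57.] 88 (277, 219, 21, 21)
[582.1 -84.9] 3976 [580.4 -86.6] [70. 67.] 48 (286, 182, 29, 28)
[668.5 -59. ] 3066 [668.8 -58.7] [58. 58.] 26 (278, 156, 26, 25)
```

View pics/t6.png

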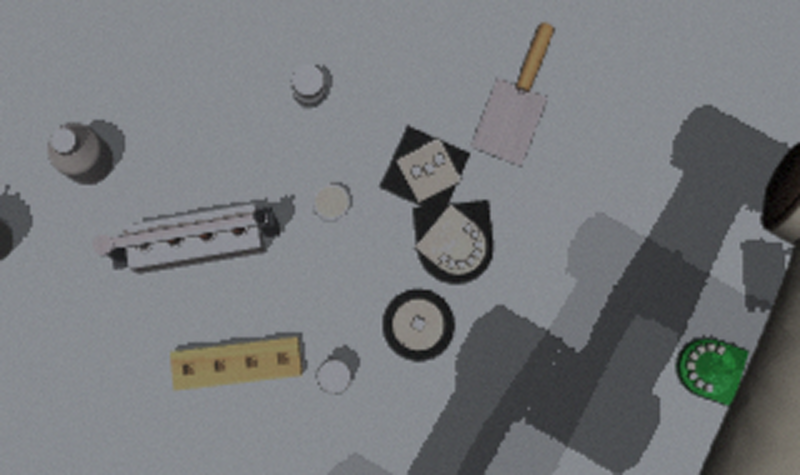

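The last picture shows all three casts on their spots at (428,168), (455,240) and (418,323), each within about 3 mm. The bar is shut over the block and nothing else looks moved.

```bash
python3 -c "
from station import r
print(r.finish_job())"
```

```text
the job is handed in; nothing more can be done
None
```

The job is handed in, though it returned no verdict: my last checks showed all three casts within about 3 mm of their spot centres, all three rods down in their own vials, the keeper bar pushed against its stop, and the other things not visibly moved.

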